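Walk the bearing cup into the revolving book rest's base

ROBOT

A 6-joint arm with a two-finger parallel gripper is mounted at the origin on the work surface. World frame = base frame: x ahead of the robot, y to its left, z up, the work surface at z = 0. Lengths are in m, angles in rad, forces in N, time in s.
With the tool pointing down it reaches from about 0.325 to 0.85 m from the base axis. Payload 4.4 kg.
Tool frame: the origin (TCP) lies at the very end of the fingers, on their centre line; the grasp point (between the pads) lies 19 mm behind it (bot.tcp_to_grasp is the distance from the TCP to the grasp point, in m); z points along the fingers, y is the direction in which the jaws open and shut (so a half turn about z gives the same grasp; the last joint's range is limited). The gripper opens to 94 mm and grips with 3 to 60 N. Pads are 16 mm wide; open, the fingers measure 119 mm over their backs; the gripper's body (75 mm by 177 mm) begins 78 mm behind the grasp point.
Start: joints at [0.971, 0.207, 1.542, -0, 1.393, -0.15], TCP at [0.25, 0.518, 0.205] pointing down, gripper open.
Joint ranges: [-2.73, 2.73], [-0.86, 2.22], [0.23, 2.46], [-1.11, 4.25], [0.08, 2.63], [-2.82, 2.82]. Speed limits (rad/s): [2.79, 2.79, 3.14, 3.14, 3.14, 3.14].

INTERFACE

Orientations are given as a 3x3 rotation matrix whose columns are the frame's x, y, z axes.
In Python, from rig import bot, planner, sensors, cams, hand_in gives the robot as it stands. Calls block until the motion is done:
- bot.movep(position, orientation): joint-space move of the TCP to a pose.
- bot.line_to(position, rot=None, max_speed=0.15, guard=None): straight line of the TCP; rot=None keeps the orientation; max_speed is the mean speed in m/s. With guard (N) it stops when the force on the tool has changed by that much, and returns True; else False.
- bot.goto_joints(angles): joint-space move.
- bot.set_gripper(opening, force=None): opening from 0.0 (shut) to 1.0 (fully open); force is the grip in N (None keeps the last); returns when the fingers have stopped.
- bot.dwell(seconds).
- planner.ik(position, orientation): joint angles nearest the present ones, or None.
- sensors.read_state(): the state.
- cams.capture(name): name is "scene" or "top" or "wrist"; returns (picture, depth): 384x512x3 uint8, red, green, blue; 384x512 float32, m along the optical axis (not along the pixel's ray), 0 where there is no reading.
- cams.get_calibration(name): a dict with "fovy" (degrees; the focal length in pixels is half the picture's height over the tangent of half this angle, whatever the lens; pixels are square), "cx", "cy" (the principal point, pixels), "D" ([k1, k2, p1, p2, k3] as OpenCV has them; the pictures are not rectified), "xyz" and "attitude" of the camera in the world. Camera axes: x right, y down, z forward; pixel columns grow to the right and rows downward; lengths in m; the calibration is good to about 2 mm. A picture is of the moment at which its call begins: read the wrist's pose just before it. get_calibration takes no time and is no camera call; for the wrist camera it gives the pose at the moment of the call.
A pose or a line that the arm cannot do raises bot.PlanningError and nothing moves.
- hand_in(): hands the job in, once; it reports no verdict.
The state is a dict: "clock": time; "joint_positions": joint angles; "dq": joint speeds; "tau": joint torques, N m; "tool_pos": TCP position; "tcp_rot": TCP orientation; "contact_force": force on the tool from outside, world axes, zero at the start; "torque": the same for the moment, N m; "grip_width": opening from 0.0 (shut) to 1.0 (fully open).
Only numpy, scipy, OpenCV 4.12 (cv2) and the standard library are available. Lean on these libraries where they do the work, as an engineer would, in place of code of your own. Each camera call takes 0.05 s, during which the arm holds its last target.

TASK

Stand the steel bearing cup, hub up, square in the mouth of the bore in the wooden book-rest base and let go of it; then, with the fingers, press it in a little at a time at alternating points around its raised ring until its flange lies fully home on the wood all round. Never let the cup cock over in the bore and never lean hard on it (keep below about 30 N), and leave the other things on the desk where they are.

Things in the scene. Friction and masses are not known exactly. Their poses are not given: they have to be found in the camera images.
- cup: Plain steel bearing cup, about 230 g, 37 mm high, on the desk, hub up. Origin: centre of its underside; z: its axis, up. Nose 74 mm in diameter at the bottom, 78 mm from 3 mm height; 78 mm barrel up to 14 mm; round flange 92 mm in diameter from 14 to 17 mm; on it a raised ring and, in the middle, a round hub 36 mm in diameter from 17 to 37 mm: grip it by the hub, fingertips above the ring.
- cup_flange (a point): Centre of the top plane of the cup's flange, 17 mm above its origin, z up the axis. On the flange a flat ring, 27 to 35 mm radius, level all round, 2 to 8 mm high (not the same on every cup): press on it. Pressing one side takes 12 to 25 N and lowers that side alone, tipping the cup; a straight push takes over 34 N, too much. It stays where it is left between presses.
- base: Base of a revolving book rest: square plywood block 150 x 150 mm, fixed, one round bore in the middle of its top, eight brass shoes standing round it. It is let into the desk by 0 to 6 mm, so its top stands 39 to 45 mm above the desk: judge or feel how high. Origin: in the block's middle, 45 mm below its top face; z up, x and y along its edges.
- mouth (a point): Centre of the bore's mouth, in the base's top face; z up. Bore 80 mm wide, 32 mm deep. Round it, 41 to 47 mm from the centre, stand eight stiff sliding brass shoes, 6.5 to 8.5 mm high. Set in gently, the cup's flange rests on them, nose 5 to 8 mm below the mouth, perhaps a little tilted; pressed, it drives them down. Fully home: nose 14 mm below the mouth, the flange's underside on the wood, its top 3 mm above it.
- screwdriver: Bystander: black-handled screwdriver 160 mm long, lying on the desk along its x.
- glue_stick: Bystander: white glue stick, 27 mm in diameter, 85 mm tall, standing.
- tape_roll: Bystander: cardboard tape core, ring 68 mm in diameter, 48 mm hole, 20 mm high, lying flat.
- stapler: Bystander: black stapler 130 mm long, 50 mm high.
- mouse: Bystander: black computer mouse 100 mm long, 30 mm high.
- notebook: Bystander: blue notebook 150 x 105 x 14 mm.
- eraser: Bystander: dark eraser 55 x 22 x 12 mm.
Things that resemble listed ones, but are neither listed nor needed, are in the scene too. There is more than one size of the cup; the job needs the middle-sized. What is shaped like the base but red is not meant.

How it is judged:
By the outcome, as a careful person would: the job done as asked, in the order asked, and still so for the second after the job is handed in, with the robot touching nothing.
It also fails if it takes over 72 s, if anything falls off the work surface, if the arm or the gripper's body presses on something with over 40 N, if the wrist force passes 120 N, or if a joint passes its speed limit or range.

## Working session

There is one attempt and no reset: what is moved stays moved. The work goes in short steps, each a Python script; the robot and the scene stay as the last script left them, time stands still between calls to the robot, and variables do not carry over. Pictures are saved under pics/ and viewed, and the job is handed in when it is done.

```bash
ls; mkdir -p pics
cat > h.py <<'E'
from rig import bot, planner, sensors, cams, hand_in
import numpy as np, cv2
def save(n,im,crop=None,s=1):
    if crop: im=im[crop[1]:crop[3],crop[0]:crop[2]]
    if s!=1: im=cv2.resize(im,None,fx=s,fy=s,interpolation=cv2.INTER_CUBIC)
    cv2.imwrite('pics/'+n+'.png',im[:,:,::-1])
def K(c):
    f=192/np.tan(np.radians(c['fovy'])/2)
    return np.array([[f,0,c['cx']],[0,f,c['cy']],[0,0,1.]])
def cloud(d,c,px):
    """world points for pixels px (N,2) using depth"""
    px=np.asarray(px,float).reshape(-1,2)
    n=cv2.undistortPoints(px.reshape(-1,1,2),K(c),np.array(c['D'],float)).reshape(-1,2)
    z=d[px[:,1].astype(int),px[:,0].astype(int)]
    P=np.c_[n*z[:,None],z]
    return P@np.array(c['attitude']).T+np.array(c['xyz'])
def full(d,c):
    h,w=d.shape
    u,v=np.meshgrid(np.arange(w),np.arange(h))
    P=cloud(d,c,np.c_[u.ravel(),v.ravel()]).reshape(h,w,3)
    P[d==0]=np.nan
    return P
E
python3 - <<'E'
from h import *
for n in ['scene','top']:
    im,d=cams.capture(n); c=cams.get_calibration(n)
    print(n,{k:np.round(v,3).tolist() for k,v in c.items()}, (d==0).mean())
    np.savez(n+'.npz',im=im,d=d); save(n,im,s=1.5)
s=sensors.read_state(); print({k:np.round(v,3).tolist() for k,v in s.items()})
E
```

```text
pics
scene {'fovy': 54.976, 'cx': 258.333, 'cy': 193.151, 'D': [0.008, 0.0, 0.0, 0.0, 0.0], 'xyz': [1.139, 0.003, 0.866], 'attitude': [[-0.019, 0.808, -0.588], [1.0, 0.02, -0.004], [0.009, -0.588, -0.809]]} 0.0038960774739583335
top {'fovy': 55.088, 'cx': 254.532, 'cy': 191.515, 'D': [-0.052, 0.0, 0.0, 0.0, 0.0], 'xyz': [0.35, 0.021, 1.092], 'attitude': [[-0.022, -0.979, 0.202], [-1.0, 0.02, -0.011], [0.007, -0.202, -0.979]]} 0.0039825439453125
{'clock': 0.1, 'joint_positions': [0.97, 0.207, 1.543, -0.0, 1.393, -0.15], 'dq': [0.001, 0.0, -0.002, -0.0, 0.0, 0.001], 'tau': [-0.0, -37.187, -28.229, 0.07, 0.031, -0.0], 'tool_pos': [0.25, 0.517, 0.204], 'tcp_rot': [[-0.901, 0.435, -0.001], [0.435, 0.901, -0.002], [0.0, -0.002, -1.0]], 'contact_force': [0.042, 0.446, 0.009], 'torque': [0.006, 0.002, -0.049], 'grip_width': 1.0}
```

View pics/scene.png

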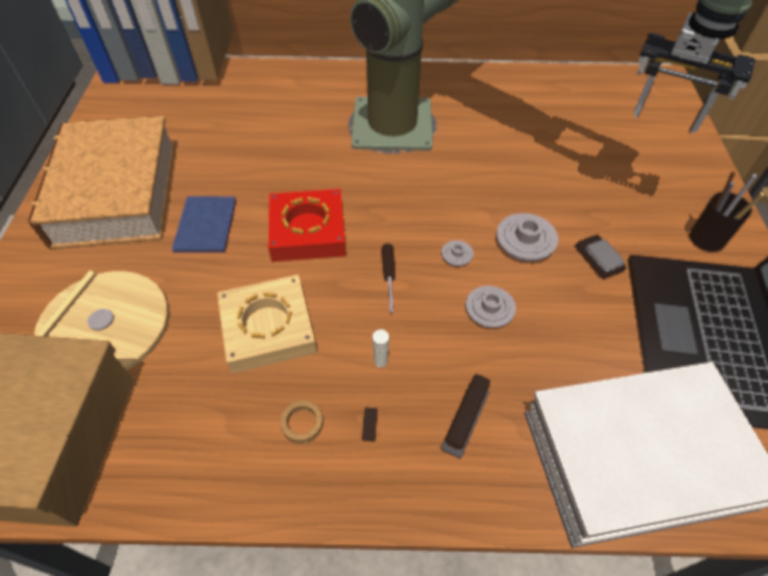

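View pics/top.png

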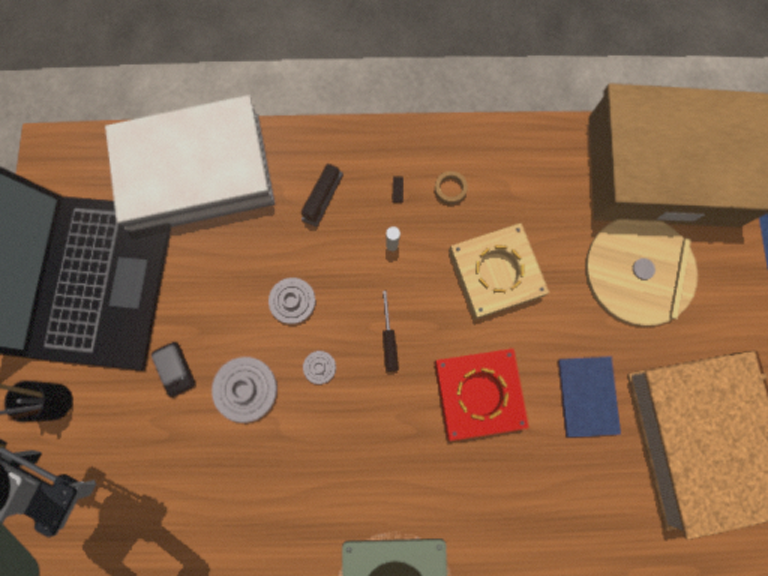

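Three cup candidates appear in the top picture (768 px scale): a large one at (243,390), a middle one at (292,300) and a small one at (319,367). The middle one fits the 92 mm flange. There are two bases: plywood at (499,269), which is the one meant, and red at (481,394), which isn't. I'll measure them and check in enlarged crops.

Run:
```python
from h import *
for n in ['top','scene']:
    z=np.load(n+'.npz'); im,d=z['im'],z['d']; c=cams.get_calibration(n); P=full(d,c)
    np.save(n+'_P.npy',P)
    if n=='top':
        a=cv2.resize(im[160:290,130:240],None,fx=3.5,fy=3.5,interpolation=cv2.INTER_CUBIC)
        b=cv2.resize(im[145:220,295:370],None,fx=6,fy=6,interpolation=cv2.INTER_CUBIC)
        H=max(a.shape[0],b.shape[0]); f=lambda q:np.pad(q,((0,H-q.shape[0]),(0,0),(0,0)))
        save('crops',cv2.resize(np.hstack([f(a),f(b)]),None,fx=.92,fy=.92))
        for nm,(u,v) in dict(big=(162,260),mid=(195,200),small=(213,245)).items():
            r=45; S=P[v-r:v+r,u-r:u+r].reshape(-1,3); c0=P[v,u,:2]
            S=S[np.linalg.norm(S[:,:2]-c0,axis=1)<.075]
            Q=S[S[:,2]>.010]; print(nm,len(Q),np.nanmin(Q,0).round(3),np.nanmax(Q,0).round(3))
        S=P[200:215,230:250].reshape(-1,3); print('desk z',np.nanmedian(S[:,2]))
    u,v=(333,179) if n=='top' else (176,214)
    S=P[v-50:v+50,u-50:u+50].reshape(-1,3)
    for lo,hi in [(.034,.047),(.048,.062)]:
        Q=S[(S[:,2]>lo)&(S[:,2]<hi)]; print(n,lo,len(Q),np.median(Q,0).round(4),cv2.minAreaRect(Q[:,:2].astype(np.float32)))
```

```text
big 1424 [0.319 0.218 0.016] [0.438 0.337 0.055]
mid 746 [0.504 0.144 0.012] [0.596 0.235 0.041]
small 328 [0.387 0.104 0.01 ] [0.448 0.166 0.029]
desk z 0.0005419622915304734
top 0.034 1922 [ 0.5951 -0.2208  0.0417] ((0.5995441675186157, -0.22205844521522522), (0.15150511264801025, 0.15253563225269318), 17.273460388183594)
top 0.048 95 [ 0.5989 -0.2234  0.05  ] ((0.6181769967079163, -0.22316843271255493), (0.09197384119033813, 0.13209854066371918), 87.76139831542969)
scene 0.034 2179 [ 0.6082 -0.2175  0.0398] ((0.5626747608184814, -0.2178715169429779), (0.1909780651330948, 0.2714037597179413), 87.18681335449219)
scene 0.048 54 [ 0.6316 -0.219   0.0487] ((0.6037167906761169, -0.21982848644256592), (0.09093128144741058, 0.08867260068655014), 56.58160400390625)
```

View pics/crops.png

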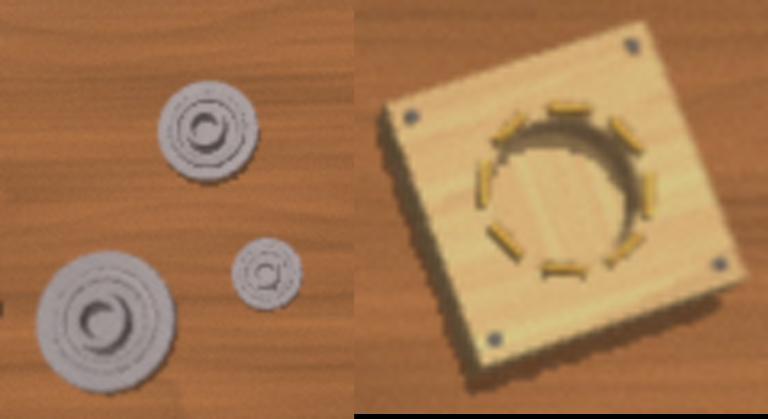

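The enlarged crops confirm it: the middle cup's flange measures 92 mm (big 119, small 61), centre about (0.550, 0.190). The plywood base is at about (0.600, -0.222). Next I'll refine both with the wrist camera.

```bash
cat >> h.py <<'E'
def down(yaw):
    # tool z down, y axis at angle yaw from world: y=(−sin? ) define jaw dir = (cos,sin)
    y=np.array([np.cos(yaw),np.sin(yaw),0]); z=np.array([0,0,-1.]); x=np.cross(y,z)
    return np.c_[x,y,z]
def wr(n,s=1.5):
    bot.dwell(0.15)
    c=cams.get_calibration('wrist'); st=sensors.read_state(); im,d=cams.capture('wrist')
    P=full(d,c); np.savez(n+'.npz',im=im,d=d,P=P,cxyz=c['xyz'],catt=c['attitude'],tp=st['tool_pos'],R=st['tcp_rot'],D=c['D'],fovy=c['fovy'],cx=c['cx'],cy=c['cy'])
    save(n,im,s=s); return im,d,P,c,st
def st(*k):
    s=sensors.read_state(); print(*[(a,np.round(s[a],4).tolist()) for a in (k or ('clock','tool_pos','contact_force','grip_width'))])
E
python3 - <<'E'
from h import *
s=sensors.read_state(); c=cams.get_calibration('wrist'); R=np.array(s['tcp_rot'])
o=R.T@(np.array(c['xyz'])-s['tool_pos']); print('cam in tool',o.round(4)); print((R.T@np.array(c['attitude'])).round(3))
print({k:np.round(c[k],3).tolist() for k in('fovy','cx','cy','D')})
for yaw in [0,np.pi/2,-np.pi/2,np.pi,-2.5,-.6,.6,1.1]:
  for nm,p in dict(cup=(.55,.19,.22),base=(.6,-.222,.22)).items():
    q=planner.ik(p,down(yaw)); print(round(yaw,2),nm,None if q is None else np.round(q,2))
E
```

```text
cam in tool [ 0.0769 -0.0005 -0.1782]
[[ 0.    -0.964 -0.266]
 [ 1.     0.     0.   ]
 [-0.    -0.266  0.964]]
{'fovy': 65.717, 'cx': 260.43, 'cy': 192.295, 'D': [-0.05, 0.0, 0.0, 0.0, 0.0]}
0 cup [ 0.18  0.21  1.51 -0.    1.42  0.18]
0 base [-0.49  0.33  1.35 -0.    1.46 -0.49]
1.57 cup [ 0.18  0.21  1.51 -0.    1.42 -1.39]
1.57 base [-0.49  0.33  1.35 -0.    1.46 -2.06]
-1.57 cup [ 0.18  0.21  1.51 -0.    1.42  1.75]
-1.57 base [-0.49  0.33  1.35 -0.    1.46  1.08]
3.14 cup None
3.14 base [-0.49  0.33  1.35 -0.    1.46  2.65]
-2.5 cup [ 0.18  0.21  1.51 -0.    1.42  2.68]
-2.5 base [-0.49  0.33  1.35 -0.    1.46  2.01]
-0.6 cup [ 0.18  0.21  1.51 -0.    1.42  0.78]
-0.6 base [-0.49  0.33  1.35 -0.    1.46  0.11]
0.6 cup [ 0.18  0.21  1.51 -0.    1.42 -0.42]
0.6 base [-0.49  0.33  1.35 -0.    1.46 -1.09]
1.1 cup [ 0.18  0.21  1.51 -0.    1.42 -0.92]
1.1 base [-0.49  0.33  1.35 -0.    1.46 -1.59]
```

Run:
```python
from h import *
bot.movep([.55,.1895,.13],down(0)); wr('w_cup'); st()
```

```text
('clock', 1.95) ('tool_pos', [0.5497, 0.1905, 0.1302]) ('contact_force', [0.5488, -0.4167, -0.4599]) ('grip_width', 1.0017)
```

View pics/w_cup.png

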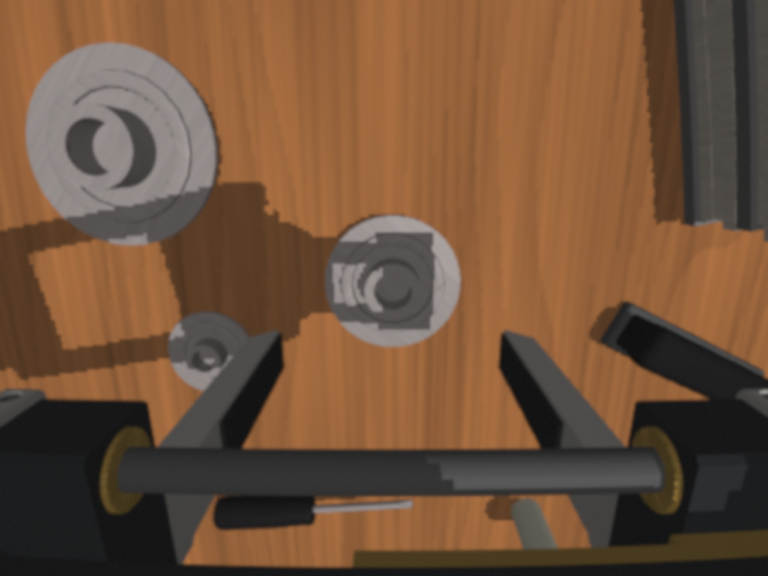

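The middle cup is centred at about (393,281) in the 768-wide wrist picture. Next come the measurement from depth and the base view.

```bash
cat >> h.py <<'E'
from scipy.optimize import least_squares
def circ(xy):
    f=lambda p:np.hypot(xy[:,0]-p[0],xy[:,1]-p[1])-p[2]
    r=least_squares(f,[*xy.mean(0),.04],loss='soft_l1',f_scale=.001); return r.x
def hullcirc(Q):
    h=cv2.convexHull(Q[:,:2].astype(np.float32)).reshape(-1,2).astype(float); return circ(h)
E
python3 - <<'E'
from h import *
z=np.load('w_cup.npz'); P=z['P'].reshape(-1,3); c0=np.array([.55,.19])
r=np.hypot(*(P[:,:2]-c0).T)
desk=np.nanmedian(P[(r>.055)&(r<.07)&(P[:,2]<.008),2]); print('desk',desk)
Q=P[(r<.06)&(P[:,2]>.012)&(P[:,2]<.0205)]; c=hullcirc(Q); print('flange',c.round(4),np.median(Q[:,2]))
H=P[(r<.03)&(P[:,2]>.033)]; print('hub',hullcirc(H).round(4),np.median(H[:,2]))
r=np.hypot(*(P[:,:2]-c[:2]).T)
for a in np.arange(.016,.048,.002):
    m=(r>=a)&(r<a+.002); print(round(a,3),m.sum(),np.nanpercentile(P[m,2],[10,50,90]).round(4))
bot.movep([.5995,-.222,.155],down(0)); wr('w_base'); st()
E
```

```text
desk -0.0009321368003767649
flange [0.5509 0.1904 0.0458] 0.016307882524196182
hub [0.5505 0.1972 0.0239] 0.24440575427790387
0.016 369 [0.0229 0.0359 0.2523]
0.018 788 [0.0166 0.2538 0.2553]
0.02 458 [0.0157 0.2528 0.2555]
0.022 1079 [0.0161 0.2534 0.2606]
0.024 1373 [0.016  0.2444 0.2603]
0.026 2025 [0.0195 0.2436 0.2597]
0.028 2032 [0.0208 0.243  0.2595]
0.03 1625 [0.0207 0.2432 0.2597]
0.032 1480 [0.0205 0.2432 0.2599]
0.034 1343 [0.0166 0.2434 0.2601]
0.036 1394 [0.0158 0.2429 0.2601]
0.038 1394 [0.0157 0.243  0.2603]
0.04 1400 [0.0157 0.2427 0.2602]
0.042 1417 [0.0157 0.2426 0.2602]
0.044 1910 [0.0154 0.1866 0.2597]
0.046 3269 [0.1391 0.2226 0.2452]
('clock', 3.6833) ('tool_pos', [0.5998, -0.2206, 0.155]) ('contact_force', [-0.2622, -0.6769, -0.1816]) ('grip_width', 0.9999)
```

View pics/w_base.png

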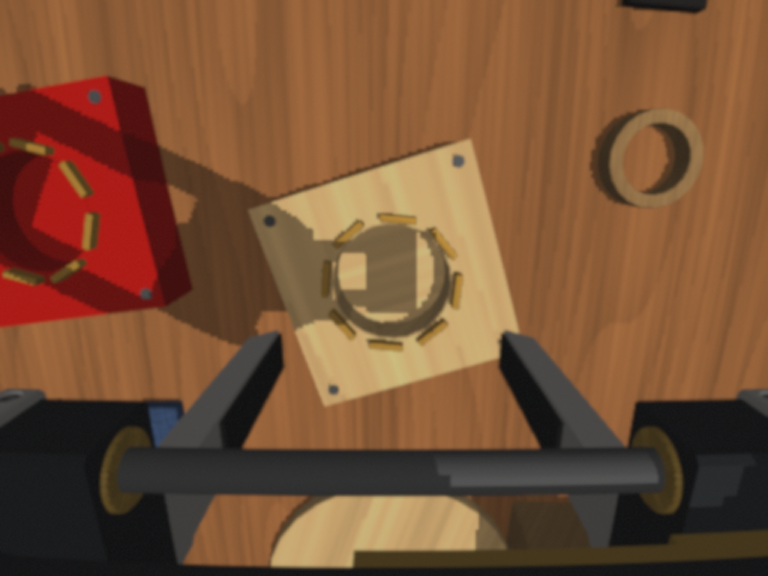

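```bash
cat >> h.py <<'E'
def bore(P,c0,up=4):
    P=P.reshape(-1,3); P=P[np.isfinite(P[:,2])]
    r=np.hypot(*(P[:,:2]-c0).T)
    T=P[(r>.05)&(r<.07)&(P[:,2]>.03)&(P[:,2]<.055)]
    A=np.c_[T[:,:2]-c0,np.ones(len(T))]; pl=np.linalg.lstsq(A,T[:,2],rcond=None)[0]
    c=np.r_[c0,.04]
    for it in range(3):
        h=P[:,2]-(np.c_[P[:,:2]-c0,np.ones(len(P))]@pl)
        d=P[:,:2]-c[:2]; r=np.hypot(*d.T); a=np.arctan2(d[:,1],d[:,0])
        m=(abs(h)<.0025)&(r<.06); e=[]
        for k in np.arange(-np.pi,np.pi,np.pi/30):
            s=m&(abs(np.angle(np.exp(1j*(a-k))))<np.pi/60)
            if s.sum()>3:
                i=np.where(s)[0]; e.append(P[i[np.argmin(r[i])],:2])
        e=np.array(e); c=circ(e)
    S=P[(h>.004)&(h<.012)&(r<.055)&(r>.036)]
    cs=circ(S[:,:2])
    print('top z',pl.round(4),'bore',c.round(4),'n',len(e),'shoes',cs.round(4),'h',np.median(h[(h>.003)&(h<.012)&(r<.055)&(r>.036)]).round(4))
    return c,cs,pl[2]
E
python3 - <<'E'
from h import *
z=np.load('w_base.npz'); P=z['P']; Q=P.reshape(-1,3)
c,cs,t=bore(P,np.array([.5995,-.222]))
r=np.hypot(*(Q[:,:2]-c[:2]).T)
D=Q[(r>.115)&(r<.14)&(abs(Q[:,2])<.01)]; print('desk',np.median(D[:,2]))
E
```

```text
top z [ 0.0004 -0.0006  0.0405] bore [ 0.6003 -0.2203  0.0398] n 60 shoes [ 0.6002 -0.22    0.0443] h 0.0076
desk -0.0009796138650985386
```

Run:
```python
from h import *
R=down(0)
bot.set_gripper(.55,force=15)
bot.movep([.5509,.1904,.07],R); 
g=bot.line_to([.5509,.1904,.028],max_speed=.06,guard=4); print(g); bot.dwell(.2); st()
bot.set_gripper(0.0,force=15); st('tool_pos','grip_width','contact_force','clock')
bot.set_gripper(.55); bot.line_to([.5509,.1904,.13],max_speed=.15); bot.dwell(.2)
im,d,P,c,s=wr('w_cup2'); st()
P=P.reshape(-1,3); r=np.hypot(*(P[:,:2]-[.5509,.1904]).T)
Q=P[(r<.06)&(P[:,2]>.012)&(P[:,2]<.0205)]; print('flange',hullcirc(Q).round(4))
```

```text
False
('clock', 7.1083) ('tool_pos', [0.5514, 0.1905, 0.0286]) ('contact_force', [1.304, 0.0841, -0.1297]) ('grip_width', 0.5503)
('tool_pos', [0.5509, 0.1904, 0.0282]) ('grip_width', 0.3743) ('contact_force', [-0.4868, 0.6172, 1.3529]) ('clock', 7.5167)
('clock', 9.2333) ('tool_pos', [0.5506, 0.1904, 0.1294]) ('contact_force', [0.0073, 0.2995, -0.9217]) ('grip_width', 0.5486)
flange [0.5512 0.1904 0.0458]
```

View pics/w_cup2.png

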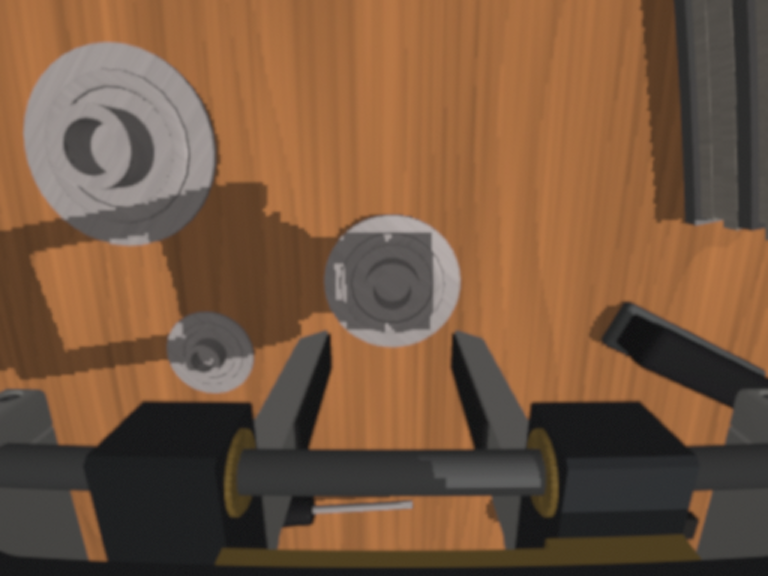

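Run:
```python
from h import *
R=down(0)
bot.line_to([.5509,.1904,.028],max_speed=.15); bot.dwell(.1)
bot.set_gripper(0.0,force=25); st()
bot.line_to([.5509,.1904,.17],max_speed=.2)
bot.movep([.6000,-.2203,.17],R)
bot.line_to([.6000,-.2203,.082],max_speed=.15); bot.dwell(.2); st()
g=bot.line_to([.6000,-.2203,.055],max_speed=.02,guard=4); print(g); bot.dwell(.1); st('tool_pos','contact_force','torque','grip_width','clock')
```

```text
('clock', 10.5833) ('tool_pos', [0.5513, 0.1905, 0.0287]) ('contact_force', [-1.0379, -0.149, 4.2442]) ('grip_width', 0.3717)
('clock', 13.9) ('tool_pos', [0.6012, -0.2208, 0.0838]) ('contact_force', [0.5007, -0.111, -3.4215]) ('grip_width', 0.3746)
True
('tool_pos', [0.5998, -0.2202, 0.0642]) ('contact_force', [-0.3622, -0.6289, 5.8142]) ('torque', [-0.1461, -0.1449, 0.0019]) ('grip_width', 0.3754) ('clock', 14.875)
```

Run:
```python
from h import *
bot.set_gripper(.55); st('tool_pos','contact_force','clock')
bot.line_to([.6,-.2203,.155],max_speed=.2); bot.dwell(.1)
im,d,P,c,s=wr('w_set'); st()
P=P.reshape(-1,3); r=np.hypot(*(P[:,:2]-[.6,-.2203]).T)
T=P[(r>.055)&(r<.072)&(P[:,2]>.03)&(P[:,2]<.05)]; print('wood',np.median(T[:,2]),len(T))
F=P[(r>.037)&(r<.044)&(P[:,2]<.07)&(P[:,2]>.04)]; A=np.c_[F[:,:2]-[.6,-.2203],np.ones(len(F))]; p=np.linalg.lstsq(A,F[:,2],rcond=None)[0]; print('flange plane',p.round(4))
G=P[(r>.028)&(r<.034)&(P[:,2]<.075)&(P[:,2]>.04)]; A=np.c_[G[:,:2]-[.6,-.2203],np.ones(len(G))]; print('ring',np.linalg.lstsq(A,G[:,2],rcond=None)[0].round(4))
Q=P[(r<.06)&(P[:,2]>.046)&(P[:,2]<.065)]; print(hullcirc(Q).round(4))
```

```text
('tool_pos', [0.5979, -0.2192, 0.062]) ('contact_force', [-0.1942, -0.2403, 0.2003]) ('clock', 15.3583)
('clock', 16.275) ('tool_pos', [0.5991, -0.2199, 0.1533]) ('contact_force', [0.1676, 0.0989, 0.1423]) ('grip_width', 0.5532)
wood 0.040488434432400744 5891
flange plane [ 0.002  -0.0011  0.0515]
ring [ 0.0021 -0.0012  0.0562]
[ 0.6003 -0.22    0.0469]
```

View pics/w_set.png

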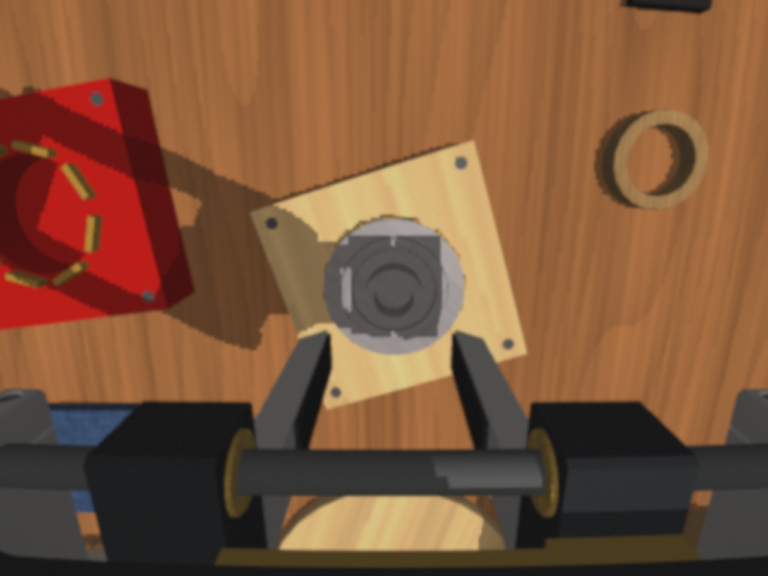

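The cup sits level on the shoes: wood 40.5 mm, flange 51.5 mm, ring 56.2 mm, tilt about 0.1°. That leaves roughly 8 mm to press. I'll feel the ring first, then press in small steps.

```bash
cat >> h.py <<'E'
C=np.array([.6003,-.2203]); RR=.031
def pt(az): a=np.radians(az); return C+RR*np.array([np.cos(a),np.sin(a)])
def over(az,zt=.080,yaw=None,sp=.25):
    p=pt(az); yaw=(0 if az%180==90 else np.pi/2) if yaw is None else yaw
    bot.line_to([*p,zt],rot=down(yaw),max_speed=sp)
def press(az,zfrom,zto,guard=22,v=.012,zt=.080):
    p=pt(az); bot.line_to([*p,zfrom],max_speed=.12); bot.dwell(.05)
    f0=sensors.read_state()['contact_force'][2]
    g=bot.line_to([*p,zto],max_speed=v,guard=guard)
    s=sensors.read_state()
    print(az,'to',round(zto,4),'guard',g,'z',round(s['tool_pos'][2],4),'F0 %.1f F %.1f'%(f0,s['contact_force'][2]),'t %.2f'%s['clock'])
    bot.line_to([*p,zt],max_speed=.2)
    return g,s['tool_pos'][2]
E
python3 - <<'E'
from h import *
bot.set_gripper(0.0,force=20); st('grip_width')
over(90); bot.line_to([*pt(90),.062],max_speed=.12); bot.dwell(.1)
g=bot.line_to([*pt(90),.052],max_speed=.012,guard=4); st(); 
g=bot.line_to([*pt(90),.0555],max_speed=.01,guard=23); print(g); st(); bot.dwell(.1); st()
bot.line_to([*pt(90),.080],max_speed=.2); st()
E
```

```text
('grip_width', 0.0054)
('clock', 18.5667) ('tool_pos', [0.6005, -0.1893, 0.0572]) ('contact_force', [-0.16, 1.0357, 4.3149]) ('grip_width', 0.0044)
False
('clock', 18.8167) ('tool_pos', [0.6005, -0.1893, 0.057]) ('contact_force', [-1.9447, 1.0634, 7.9118]) ('grip_width', 0.005)
('clock', 18.9167) ('tool_pos', [0.6006, -0.1893, 0.057]) ('contact_force', [-2.6691, 1.8629, 8.2561]) ('grip_width', 0.0041)
('clock', 19.1917) ('tool_pos', [0.6015, -0.1898, 0.0811]) ('contact_force', [-0.8335, 0.235, -0.3958]) ('grip_width', 0.0046)
```

Run:
```python
from h import *
p=pt(90)
bot.line_to([*p,.058],max_speed=.12)
for z in [.0545,.0535,.0525]:
    g=bot.line_to([*p,z],max_speed=.012,guard=24); s=sensors.read_state(); print(z,g,s['tool_pos'][2].round(4),s['contact_force'].round(1),s['clock'])
    if g or s['tool_pos'][2]<.0563: break
bot.line_to([*p,.080],max_speed=.2); st()
```

```text
0.0545 False 0.0554 [-3.5  1.1  7.5] 19.9667
('clock', 20.2417) ('tool_pos', [0.6015, -0.1899, 0.0811]) ('contact_force', [0.3043, -0.0766, -1.4243]) ('grip_width', 0.0042)
```

Run:
```python
from h import *
over(270); press(270,.0595,.0540,guard=24)
bot.dwell(.1); st()
```

```text
270 to 0.054 guard False z 0.0564 F0 -0.7 F 9.1 t 21.62
('clock', 22.0) ('tool_pos', [0.6, -0.2512, 0.0793]) ('contact_force', [1.1112, 0.4446, -1.2031]) ('grip_width', 0.0046)
```

```bash
cat >> h.py <<'E'
def level(n='lv',settle=.1):
    bot.dwell(settle)
    c=cams.get_calibration('wrist'); im,d=cams.capture('wrist'); P0=full(d,c); np.savez(n+'.npz',im=im,P=P0); save(n,im,s=1.5)
    P=P0.reshape(-1,3); r=np.hypot(*(P[:,:2]-C).T)
    T=P[(r>.055)&(r<.072)&(P[:,2]>.03)&(P[:,2]<.05)]; w=np.median(T[:,2])
    def pl(lo,hi,zl,zh):
        F=P[(r>lo)&(r<hi)&(P[:,2]>w+zl)&(P[:,2]<w+zh)]
        p=np.zeros(3)
        for i in range(4):
            A=np.c_[F[:,:2]-C,np.ones(len(F))]; p=np.linalg.lstsq(A,F[:,2],rcond=None)[0]; e=F[:,2]-A@p; F=F[abs(e)<max(.0008,2*e.std())]
        return p,len(F)
    p,nf=pl(.0375,.0435,.001,.014)
    q,nr=pl(.0285,.0335,.005,.020)
    print('wood %.4f'%w,'flange h %.2fmm tilt deg x %.2f y %.2f (n%d)'%((p[2]-w)*1e3,*np.degrees(p[:2]),nf),'ring h %.2f tilt %.2f %.2f (n%d) z%.4f'%((q[2]-w)*1e3,*np.degrees(q[:2]),nr,q[2]))
    return p,q,w
E
python3 - <<'E'
from h import *
level('lv1')
E
```

```text
wood 0.0405 flange h 10.15mm tilt deg x 0.94 y -0.28 (n2315) ring h 14.86 tilt 0.82 -0.23 (n1662) z0.0553
```

View pics/lv1.png

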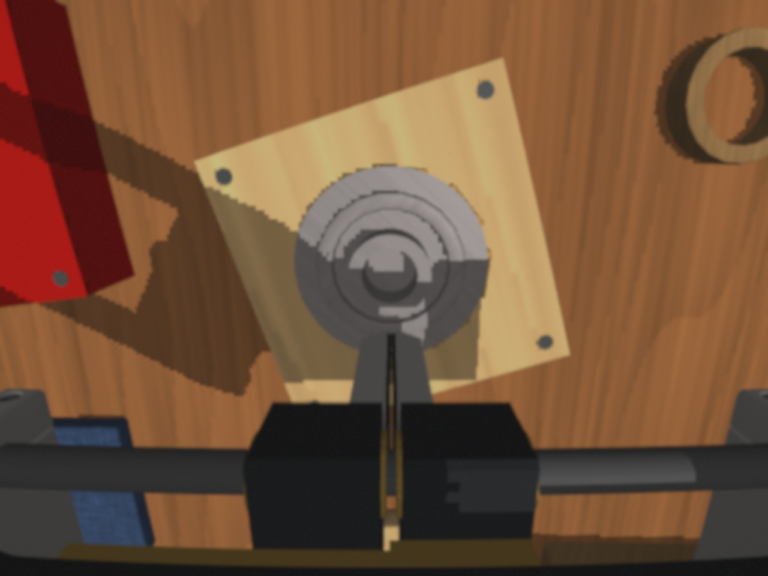

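```bash
cat >> h.py <<'E'
def turn(az,zt=.083):
    yaw=0 if az%180==90 else -np.pi/2
    bot.movep([*pt(az),zt],down(yaw))
E
python3 - <<'E'
from h import *
turn(0); press(0,.0590,.0529,guard=24); st('clock'); level('lv2')
E
```

```text
0 to 0.0529 guard False z 0.0558 F0 -0.0 F 10.0 t 24.66
('clock', 24.9417)
wood 0.0404 flange h 9.62mm tilt deg x 0.19 y -0.64 (n1300) ring h 14.37 tilt -0.36 -0.54 (n784) z0.0548
```

Run:
```python
from h import *
over(180,.08); press(180,.0585,.0514,guard=24,v=.015); level('lv3',.05)
turn(270); press(270,.0580,.0512,guard=24,v=.015); st('clock'); level('lv4',.05)
```

```text
180 to 0.0514 guard False z 0.0548 F0 -0.0 F 13.2 t 29.38
wood 0.0405 flange h 9.26mm tilt deg x 0.88 y -0.74 (n1275) ring h 14.01 tilt 1.07 -0.79 (n784) z0.0545
270 to 0.0512 guard False z 0.0548 F0 -0.0 F 14.1 t 32.17
('clock', 32.4583)
wood 0.0404 flange h 8.88mm tilt deg x 0.69 y 0.06 (n2286) ring h 13.57 tilt 0.63 0.13 (n1649) z0.0540
```

```bash
sed -i 's/else np.pi\/2) if yaw is None/else -np.pi\/2) if yaw is None/' h.py
python3 - <<'E'
from h import *
turn(0); press(0,.0575,.0505,guard=25,v=.02); p,q,w=level('lv5',.03)
z=q[2]+.0008-.031*q[0]; print('local',z)
over(180,.078); press(180,z+.002,max(z-.0047,.0478),guard=25,v=.02); p,q,w=level('lv6',.03); st('clock')
E
```

```text
0 to 0.0505 guard False z 0.0542 F0 1.1 F 13.2 t 34.92
wood 0.0404 flange h 8.38mm tilt deg x -0.09 y -0.32 (n1272) ring h 13.23 tilt -0.76 -0.18 (n765) z0.0537
local 0.054860673604764994
180 to 0.0502 guard False z 0.0534 F0 1.0 F 13.7 t 36.57
wood 0.0404 flange h 7.97mm tilt deg x 0.97 y 0.17 (n2255) ring h 12.70 tilt 0.95 0.15 (n1637) z0.0531
('clock', 36.95)
```

```bash
cat >> h.py <<'E'
def auto(az,q,cmd,n,mv='over',guard=25):
    a=np.radians(az); z=q[2]+.0008+.031*(q[0]*np.cos(a)+q[1]*np.sin(a))
    (turn if mv=='turn' else over)(az,z+.023)
    press(az,z+.002,z-cmd,guard=guard,v=.02,zt=z+.023)
    return level(n,.03)
E
python3 - <<'E'
from h import *
q=np.array([np.tan(np.radians(.95)),.003,.0531])
p,q,w=auto(0,q,.0058,'l7')
p,q,w=auto(90,q,.0050,'l8','turn')
p,q,w=auto(270,q,.0058,'l9')
E
```

```text
0 to 0.0486 guard False z 0.0526 F0 0.1 F 15.5 t 38.27
wood 0.0404 flange h 7.23mm tilt deg x -0.57 y -0.19 (n1274) ring h 12.08 tilt -1.09 -0.06 (n721) z0.0525
90 to 0.0483 guard False z 0.0518 F0 0.0 F 15.0 t 40.90
wood 0.0405 flange h 6.55mm tilt deg x -0.29 y -1.20 (n1307) ring h 11.34 tilt -0.35 -1.38 (n789) z0.0518
270 to 0.0475 guard False z 0.0513 F0 -0.7 F 14.9 t 42.59
wood 0.0405 flange h 5.78mm tilt deg x -0.55 y 0.45 (n2316) ring h 10.47 tilt -0.59 0.56 (n1678) z0.0509
```

Run:
```python
from h import *
q=np.array([-.0100,.0090,.0509])
p,q,w=auto(90,q,.0056,'l10')
p,q,w=auto(270,q,.0058,'l11')
p,q,w=auto(180,q,.0054,'l12','turn')
p,q,w=auto(0,q,.0054,'l13')
```

```text
90 to 0.0464 guard False z 0.05 F0 0.1 F 15.2 t 44.27
wood 0.0405 flange h 4.86mm tilt deg x -0.37 y -1.16 (n1323) ring h 9.59 tilt -0.43 -1.00 (n790) z0.0501
270 to 0.0456 guard False z 0.0494 F0 0.2 F 15.1 t 45.97
wood 0.0405 flange h 4.03mm tilt deg x -0.72 y 0.69 (n2315) ring h 8.80 tilt -0.74 0.84 (n1662) z0.0493
180 to 0.0451 guard True z 0.0495 F0 -0.3 F 7.0 t 48.52
wood 0.0404 flange h 3.48mm tilt deg x 0.38 y 0.29 (n2306) ring h 8.19 tilt 0.44 0.28 (n1653) z0.0486
0 to 0.0443 guard True z 0.0493 F0 0.2 F 5.5 t 50.04
wood 0.0404 flange h 3.08mm tilt deg x -0.03 y 0.11 (n1274) ring h 7.83 tilt -0.44 0.17 (n719) z0.0483
```

Run:
```python
from h import *
q=np.array([0,.002,.0483])
p,q,w=auto(90,q,.0056,'l14','turn',guard=22)
q=np.array([0,0,.0482]);p,q,w=auto(270,q,.0056,'l15',guard=22)
```

```text
90 to 0.0436 guard True z 0.0493 F0 0.3 F 5.4 t 52.48
wood 0.0405 flange h 3.10mm tilt deg x 0.06 y -0.12 (n1308) ring h 7.72 tilt 0.01 0.01 (n772) z0.0482
270 to 0.0434 guard True z 0.0493 F0 -0.9 F 6.6 t 53.94
wood 0.0405 flange h 3.06mm tilt deg x 0.01 y -0.04 (n2375) ring h 7.73 tilt -0.04 0.04 (n1672) z0.0482
```

Run:
```python
from h import *
q=np.array([0,0,.0482])
p,q,w=auto(180,q,.0056,'l16','turn',guard=23)
q=np.array([0,0,.0482]);p,q,w=auto(0,q,.0056,'l17',guard=23)
bot.line_to([.57,-.2203,.155],max_speed=.25); level('fin',.2); st()
```

```text
180 to 0.0434 guard True z 0.0493 F0 1.0 F 5.3 t 56.41
wood 0.0404 flange h 3.03mm tilt deg x -0.06 y 0.01 (n2284) ring h 7.73 tilt -0.07 0.04 (n1689) z0.0482
0 to 0.0434 guard True z 0.0493 F0 0.0 F 6.1 t 57.88
wood 0.0404 flange h 2.99mm tilt deg x 0.11 y 0.00 (n1264) ring h 7.74 tilt -0.40 0.01 (n705) z0.0482
wood 0.0404 flange h 3.03mm tilt deg x -0.08 y -0.01 (n1416) ring h 7.70 tilt -0.09 0.07 (n934) z0.0481
('clock', 59.05) ('tool_pos', [0.5696, -0.2197, 0.1529]) ('contact_force', [-0.0938, 0.3798, -0.3289]) ('grip_width', 0.0034)
```

View pics/fin.png

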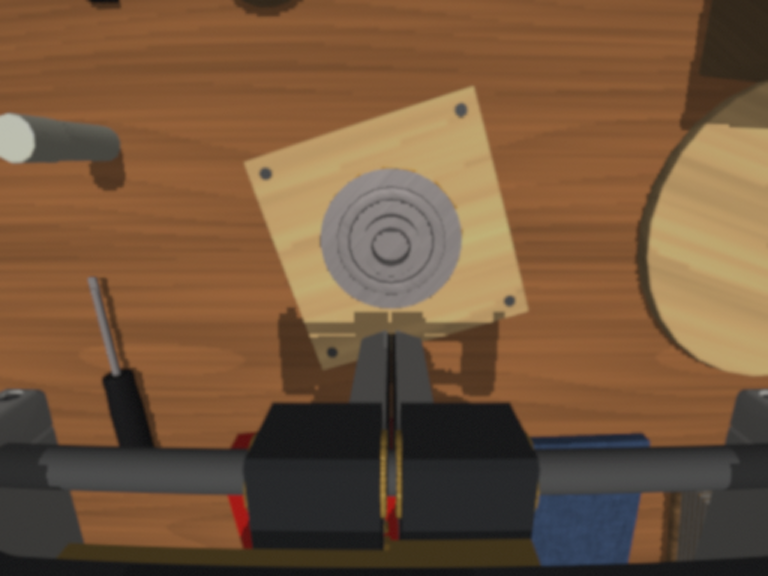

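The cup, at (390,238), lies flat on the wood with no shoe or gap visible round it. Its flange top is 3.03 mm above the wood and the tilt is under 0.1°. I'm handing it in.

Run:
```python
from h import *
print(hand_in())
```

```text
the job is handed in; nothing more can be done
None
```

The middle-sized cup is pressed fully home in the plywood base, and the job was handed in at about 59 s of the 72 s allowed.

**What I did:** I gripped the cup by its hub, set it level on the shoes and let go. I then pressed it down with the closed fingers in 16 small steps at the four quarter points of its ring, mostly in opposite pairs.

**Final checks:** The flange top is 3.03 mm above the wood (target 3 mm), with under 0.1° of tilt. In the last round all four points met a hard stop at the same height.

**Tilt:** It was about 1.4° at most in the pictures between presses. The plane fits taken beside the finger at the +x point disagreed by up to 0.7°; unobstructed views showed it level.

**Force:** I capped each press at a 22 to 25 N change. The peak itself wasn't recorded.

**Other things on the desk:** I did not compare their positions before and after; no touch was noticed.

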